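Set the cooker hood's code switches and refit the cover

ROBOT

A 6-joint arm with a two-finger parallel gripper is mounted at the origin on the work surface. World frame = base frame: x ahead of the robot, y to its left, z up, the work surface at z = 0. Lengths are in mm, angles in rad, forces in N, time in s.
With the tool pointing down it reaches from about 275 to 750 mm from the base axis. Payload 10.2 kg.
Tool frame: the origin (TCP) lies at the very end of the fingers, on their centre line; the grasp point (between the pads) lies behind it (ctrl.grasp_offset is the z of the grasp point in the tool frame, in mm); z points along the fingers, y is the direction in which the jaws open and shut (so a half turn about z gives the same grasp; the last joint's range is limited). The gripper opens to 85 mm and grips with 20 to 120 N. Pads are 22 mm wide; open, the fingers measure 114 mm over their backs; the gripper's body (76 mm by 85 mm) begins 54 mm behind the grasp point. The pads swing forward as they close: fully open they stand 13 mm farther back than shut.
Start: joints at [0.897, 0.313, 1.498, -0, 1.331, -0.223], TCP at [228.748, 472.552, 231.294] pointing down, gripper open.
Joint ranges: [-2.94, 2.94], [-0.97, 2.17], [0.19, 2.56], [-1.23, 4.37], [0.02, 3.11], [-2.88, 2.88]. Speed limits (rad/s): [2.39, 2.39, 3.01, 3.14, 3.14, 3.14].

INTERFACE

Orientations are given as a unit quaternion [w, x, y, z].
In Python, from rig import ctrl, capture, job gives the robot as it stands. The module is installed in compiled form; this text tells all that it offers.
- The arm moves only by the tool move_arm, never from a script. Its argument "series" is a list of rows, each a list of 7 numbers: the turn, a rotation vector about the tool's x, y, z in rad, then the shift along the tool's x, y, z in cm, then the opening, from 0 (shut) to 1 (fully open). A call has 1 to 5 rows; each row is the pose to reach, as a shift and turn from the pose measured when the call began, along the tool's axes at that moment; what a row does not reach only later rows make up. A row lasts 1/12 s, in which the tool goes at most 41.7 mm and 7.16 degrees, less where a joint would pass 70% of its speed; a pose out of reach is approached as far as the arm can. A call with a gripper value outside its range is refused whole. The fingers move at their own pace and stop on an object; "grip_force" is the grip in N (left out, the last holds). Time passes only in rows, so rows that repeat a pose let the fingers close. It gives the time, the measured TCP pose, the force and the opening at its end, in the units of the state.
- ctrl.sense(): the state, without advancing time (a new reading comes with each control period).
- capture(name): name is "scene" or "top" or "wrist"; returns a dict with "frame" (420x560x3 uint8, red, green, blue), "mtx" (3x3 intrinsics, pixels), "R" (3x3) and "t" (3): a world point X has camera coordinates R X + t. Camera axes: x right, y down, z forward; pixel columns grow to the right and rows downward; lengths in mm; the calibration is good to about 2 mm. A picture is of the moment at which its call begins. There is no depth.
- job.finish_job(): hands the job in, once; it reports no verdict.
The state is a dict: "time_s": time; "joints": joint angles; "dq": joint speeds; "tau": joint torques, N m; "eef_pos": TCP position; "ee_rot": TCP orientation; "force": force on the tool from outside, world axes, zero at the start; "wrist_torque": the same for the moment, N m; "grip_width": opening from 0.0 (shut) to 1.0 (fully open).
Only numpy, scipy, OpenCV 4.12 (cv2) and the standard library are available. Lean on these libraries where they do the work, as an engineer would, in place of code of your own. Each camera call takes 0.05 s, during which the arm holds its last target.

TASK

Set the six little slide switches of the hood's control box: each one with an orange dot in line with it goes fully on (towards the green bar), each one with a black dot fully off (away from the bar). Then put the loose cover over them, seated flat and square in its pocket with the cut corners matching, and let go. Leave the pepper mill, spice jar, salt shaker and screwdriver where they are.

Things in the scene. Friction and masses are not known exactly. Their poses are not given: they have to be found in the camera images.
- unit: Control box of the cooker hood, stuck down: white block 150 (x) x 200 (y) x 30 mm high, origin at the centre of its underside. On top a grey lip frames a shallow pocket holding a blue bank of six slide switches in a row along y, 18 mm apart. A flat green bar at x = +27 mm marks their ON side; a paper strip on the top's -x edge carries one dot per switch, at x = -66 mm and the same y
- pocket (a point): centre of the pocket's floor (the box's top), 30 mm above the box's origin; axes as the box's. Pocket 105 (x) x 145 mm (y), its lip 4 mm high and 4 mm thick; the lip cuts off the +x +y corner at 45 degrees
- pocket_corner (a point): on the pocket floor, middle of the edge the seated cover's cut corner takes (x +40.5, y +60.5 mm in the box's frame)
- cover: Loose grey cover, right way up on the worktop: hollow cap, open below, 100 (x) x 140 (y) x 18 mm high, 3 mm walls, +x +y corner cut at 45 degrees (20 mm legs), 0.12 kg; origin at the centre of its underside. Black pull rib on the middle of its top, 12 mm thick (x), 60 long (y), 18 to 43 mm above the underside. Seated, its underside is on the pocket floor, axes as the box's, about 2.5 mm play each side
- rib (a point): middle of the rib's top edge, 43 mm above the cover's underside
- cover_corner (a point): underside of the cover, middle of its cut corner (x +40, y +60 mm in the cover's frame)
- sw1 (a joint): Slide of switch 1, m. White knob 8 (x) x 6 (y) mm, 12 high on the pocket floor (top 42 mm above the worktop), centred at y = +45 mm, x = the joint value in the box's frame. +0.005 fully ON (towards the green bar, the box's +x), -0.005 fully OFF (towards the dots). Rubs with about 0.8 N and stays where it is left; starts anywhere, firm stops at both ends
- sw2 (a joint): Slide of switch 2, m. White knob 8 (x) x 6 (y) mm, 12 high on the pocket floor (top 42 mm above the worktop), centred at y = +27 mm, x = the joint value in the box's frame. +0.005 fully ON (towards the green bar, the box's +x), -0.005 fully OFF (towards the dots). Rubs with about 0.8 N and stays where it is left; starts anywhere, firm stops at both ends
- sw3 (a joint): Slide of switch 3, m. White knob 8 (x) x 6 (y) mm, 12 high on the pocket floor (top 42 mm above the worktop), centred at y = +9 mm, x = the joint value in the box's frame. +0.005 fully ON (towards the green bar, the box's +x), -0.005 fully OFF (towards the dots). Rubs with about 0.8 N and stays where it is left; starts anywhere, firm stops at both ends
- sw4 (a joint): Slide of switch 4, m. White knob 8 (x) x 6 (y) mm, 12 high on the pocket floor (top 42 mm above the worktop), centred at y = -9 mm, x = the joint value in the box's frame. +0.005 fully ON (towards the green bar, the box's +x), -0.005 fully OFF (towards the dots). Rubs with about 0.8 N and stays where it is left; starts anywhere, firm stops at both ends
- sw5 (a joint): Slide of switch 5, m. White knob 8 (x) x 6 (y) mm, 12 high on the pocket floor (top 42 mm above the worktop), centred at y = -27 mm, x = the joint value in the box's frame. +0.005 fully ON (towards the green bar, the box's +x), -0.005 fully OFF (towards the dots). Rubs with about 0.8 N and stays where it is left; starts anywhere, firm stops at both ends
- sw6 (a joint): Slide of switch 6, m. White knob 8 (x) x 6 (y) mm, 12 high on the pocket floor (top 42 mm above the worktop), centred at y = -45 mm, x = the joint value in the box's frame. +0.005 fully ON (towards the green bar, the box's +x), -0.005 fully OFF (towards the dots). Rubs with about 0.8 N and stays where it is left; starts anywhere, firm stops at both ends
- orange1: Orange dot, flat sticker 12 mm across, on one of the six spots of the strip: the switch in line with it is to be ON; origin at its centre
- orange2: Orange dot, flat sticker 12 mm across, on one of the six spots of the strip: the switch in line with it is to be ON; origin at its centre
- orange3: Orange dot, flat sticker 12 mm across, on one of the six spots of the strip: the switch in line with it is to be ON; origin at its centre
- black1: Black dot, flat sticker 12 mm across, on one of the six spots of the strip: the switch in line with it is to be OFF; origin at its centre
- black2: Black dot, flat sticker 12 mm across, on one of the six spots of the strip: the switch in line with it is to be OFF; origin at its centre
- black3: Black dot, flat sticker 12 mm across, on one of the six spots of the strip: the switch in line with it is to be OFF; origin at its centre
- mill: Dark brown bottle-shaped wooden pepper mill with a steel top, 48 mm across, 150 mm tall, standing between box and cover; origin under its centre
- spice: Amber spice jar with red lid, 44 mm across, 85 mm tall, standing behind the box; origin under its centre
- shaker: Steel salt shaker, 38 mm across, 70 mm tall, standing near the cover; origin under its centre
- driver: Screwdriver 180 mm long, lying beside the cover on the side nearer the robot, 26 mm high; origin under its middle
Mind the look-alikes: they are no part of the job. Of the things that look like the mill, take the one that is farthest to the robot's left at the start.

How it is judged:
By the outcome, as a careful person would: the job done as asked, in the order asked, and still so for the second after the job is handed in, with the robot touching nothing.
It also fails if it takes over 72 s, if anything falls off the work surface, if the arm or the gripper's body presses on something with over 40 N, if the wrist force passes 120 N, or if a joint passes its speed limit or range.

## Working session

There is one attempt and no reset: what is moved stays moved. The work goes in short steps, Python scripts to look and compute and a tool call to move; the robot and the scene stay as the last step left them, time stands still between calls to the robot, and variables do not carry over. Pictures are saved under pics/ and viewed, and the job is handed in when it is done.

Besides the shell and the picture viewer there is one more tool, called after "Call:" as name([rows], argument=value, ...), one row to a line, values as JSON. move_arm: Moves the arm, as the interface text tells. Its arguments: {"type":"object","properties":{"series":{"type":"array","items":{"type":"array","items":{"type":"number"}}},"grip_force":{"type":"number"}},"required":["series"]}

```bash
mkdir -p pics; python3 - <<'E'
from rig import ctrl,capture
import cv2
for n in ["scene","top","wrist"]:
    c=capture(n); cv2.imwrite(f"pics/{n}0.png",cv2.cvtColor(c["frame"],cv2.COLOR_RGB2BGR))
    print(n,c["mtx"].round(1).tolist(),c["R"].round(3).tolist(),c["t"].round(1).tolist())
s=ctrl.sense();print(s,ctrl.grasp_offset)
E
```

```text
scene [[391.3, 0.0, 275.6], [0.0, 391.3, 205.5], [0.0, 0.0, 1.0]] [[-0.531, 0.847, 0.01], [0.517, 0.333, -0.789], [-0.672, -0.414, -0.614]] [292.1, -224.6, 1192.2]
top [[461.7, 0.0, 280.5], [0.0, 461.7, 201.5], [0.0, 0.0, 1.0]] [[0.02, -1.0, -0.004], [-0.991, -0.019, -0.134], [0.134, 0.007, -0.991]] [-24.2, 528.2, 893.1]
wrist [[335.2, 0.0, 282.2], [0.0, 335.2, 210.6], [0.0, 0.0, 1.0]] [[0.436, 0.9, -0.001], [0.86, -0.416, 0.297], [0.267, -0.13, -0.955]] [-525.1, -38.7, 379.5]
{'time_s': 0.15, 'joints': array([ 8.96598959e-01,  3.13356735e-01,  1.49820573e+00, -1.29706136e-05,
        1.33098543e+00, -2.23381502e-01]), 'dq': array([-0.00080635, -0.00234593, -0.0024732 ,  0.00077231, -0.00039072,
        0.00070896]), 'tau': array([ 1.84974240e-03, -4.12367821e+01, -2.59795010e+01, -1.59690235e-04,
        3.26629059e-03,  9.28737791e-06]), 'eef_pos': array([228.63937492, 472.41020479, 230.86988867]), 'ee_rot': array([-2.01552032e-04,  2.23502464e-01,  9.74703247e-01, -4.33055248e-04]), 'force': array([0.14541161, 0.69795526, 0.45318053]), 'wrist_torque': array([0.02037406, 0.00648764, 0.01050258]), 'grip_width': 0.9997389238843453} -18.700000000000003
```

View pics/scene0.png

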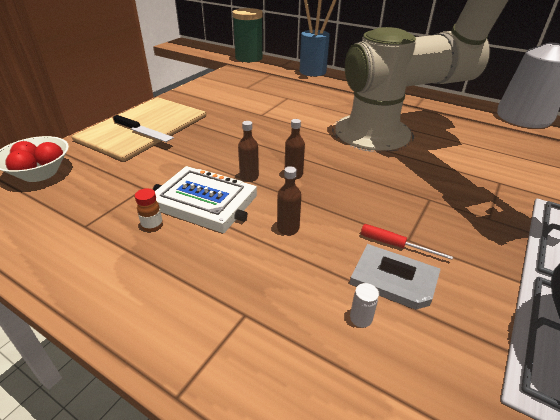

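View pics/top0.png

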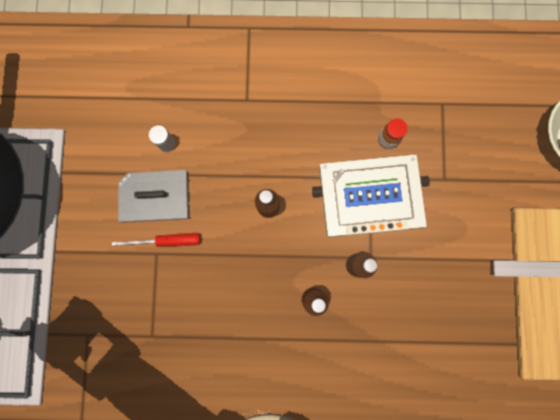

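View pics/wrist0.png

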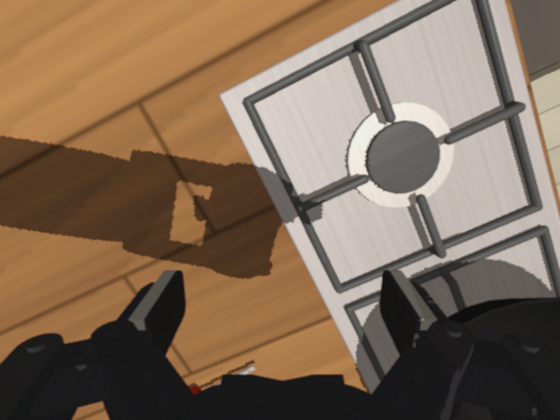

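```bash
python3 - <<'E'
import cv2
i=cv2.imread("pics/top0.png")
cv2.imwrite("pics/z1.png",cv2.resize(i[145:245,305:435],None,fx=6,fy=6,interpolation=cv2.INTER_CUBIC))
cv2.imwrite("pics/z2.png",cv2.resize(i[120:250,105:235],None,fx=4.5,fy=4.5,interpolation=cv2.INTER_CUBIC))
E
```

```text
(no output)
```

View pics/z1.png

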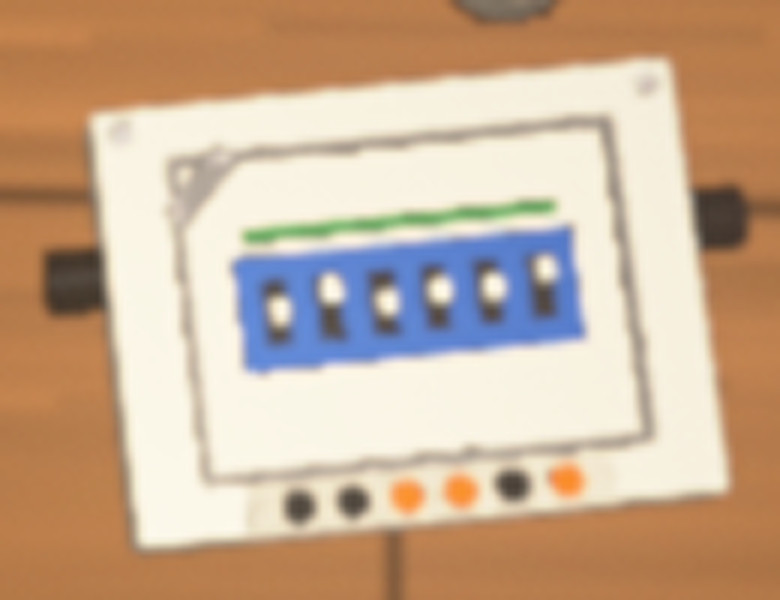

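View pics/z2.png

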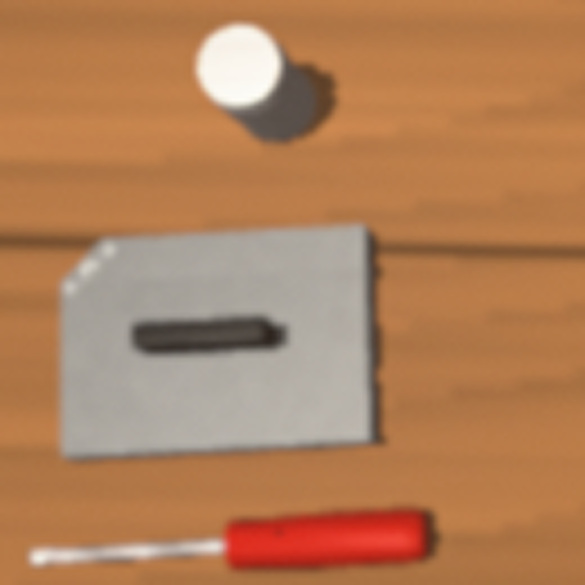

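```bash
cat > h.py <<'E'
import numpy as np,cv2
from rig import ctrl,capture
from scipy.spatial.transform import Rotation as Ro
def ray(c,uv,z):
    R=np.array(c["R"]);t=np.array(c["t"]);o=-R.T@t
    d=R.T@np.linalg.solve(np.array(c["mtx"]),np.array([uv[0],uv[1],1.]))
    return o+d*(z-o[2])/d[2]
def proj(c,X):
    p=np.array(c["mtx"])@(np.array(c["R"])@np.array(X,float)+c["t"]);return p[:2]/p[2]
def blobs(m,lo,hi):
    n,l,s,ce=cv2.connectedComponentsWithStats(m.astype(np.uint8))
    return [(ce[i],s[i]) for i in range(1,n) if lo<=s[i][4]<=hi]
def tool():
    s=ctrl.sense();w,x,y,z=s["ee_rot"];return s["eef_pos"],Ro.from_quat([x,y,z,w]),s
def save(c,n): cv2.imwrite(f"pics/{n}.png",cv2.cvtColor(c["frame"],cv2.COLOR_RGB2BGR))
E
python3 - <<'E'
from h import *
for cam,zs in (("top",30),("scene",30)):
    c=capture(cam);f=c["frame"].astype(int);r,g,b=f[...,0],f[...,1],f[...,2]
    print(cam,"campos",(-np.array(c["R"]).T@c["t"]).round())
    blue=(b>r+50)&(b>110)
    for ce,s in blobs(blue,80,3000):
        print("blue",ce.round(1),s,ray(c,ce,30).round(1))
    org=(r>200)&(g>90)&(g<190)&(b<90)
    for ce,s in blobs(org,5,100): print("org",ce.round(1),s[4],ray(c,ce,30).round(1))
    gr=(g>r+40)&(g>b+30)
    for ce,s in blobs(gr,10,400):
        print("green",ce.round(1),s,ray(c,ce,30).round(1))
    m=((abs(r-g)<25)&(abs(g-b)<30)&(r>150)&(r<=205)).astype(np.uint8)
    wh=((r>225)&(g>220)&(b>205)).astype(np.uint8)
    for nm,mm,z in (("cover",m,18),("white",wh,30)):
        for k in cv2.findContours(mm,cv2.RETR_EXTERNAL,cv2.CHAIN_APPROX_NONE)[0]:
            if cv2.contourArea(k)>800:
                print(nm,cv2.contourArea(k),cv2.boundingRect(k)); 
                ap=cv2.approxPolyDP(k,3,True)[:,0]
                if len(ap)<14: print([ (p.tolist(),ray(c,p,z)[:2].round(1).tolist()) for p in ap])
E
```

```text
top campos [404. -20. 956.]
blue [372.3 194.6] [344 183  58  24 764] [ 547.2 -199.3   30. ]
org [187.   40.3] 7 [871.3 192.1  30. ]
org [375.  52.] 5 [ 852.2 -206.9   30. ]
org [242.   60.7] 11 [827.7  73.8  30. ]
org [232.2  77. ] 79 [791.3  93.1  30. ]
org [459.  83.] 5 [ 786.9 -381.9   30. ]
org [191.4  95.3] 79 [749.7 177.1  30. ]
org [386.  99.] 9 [ 749.2 -229.    30. ]
org [145.5 147.8] 6 [635.4 266.5  30. ]
org [153.4 148. ] 9 [635.4 250.1  30. ]
org [184.1 147.7] 30 [637.3 187.1  30. ]
org [398.8 224.5] 13 [ 487.5 -252.1   30. ]
org [381.4 226.4] 13 [ 483. -217.   30.]
org [372.4 227.4] 13 [ 480.6 -199.    30. ]
org [547. 379.] 5 [ 195.8 -531.7   30. ]
green [369.7 181.5] [346 179  51   6  60] [ 574.1 -194.2   30. ]
cover 867.0 (494, 260, 66, 17)
[([494, 261], [418.8, -445.1]), ([495, 275], [391.0, -445.9]), ([559, 275], [393.6, -573.7]), ([559, 262], [419.4, -575.3])]
cover 1089.5 (0, 217, 56, 107)
[([55, 217], [490.0, 446.9]), ([46, 230], [463.1, 463.0]), ([41, 259], [404.3, 467.9]), ([0, 258], [404.7, 551.1]), ([11, 261], [399.1, 528.3]), ([9, 267], [387.0, 531.1]), ([0, 2
[... 1129 characters left out ...]
, -753.8]), ([153, 54], [-135.9, -1063.1]), ([153, 45], [-232.0, -1162.4]), ([180, 36], [-415.5, -1165.2]), ([174, 0], [-1050.6, -1810.8])]
white 1513.0 (164, 173, 76, 36)
[([164, 194], [601.0, -264.6]), ([212, 208], [582.3, -141.7]), ([222, 206], [565.2, -128.0]), ([239, 187], [487.7, -139.4]), ([189, 173], [505.9, -275.8])]
white 952.0 (155, 166, 101, 57)
[([155, 192], [606.5, -287.1]), ([157, 201], [628.2, -258.8]), ([223, 222], [606.2, -93.1]), ([255, 186], [464.3, -110.7]), ([237, 180], [467.1, -160.4]), ([244, 188], [484.7, -127.4]), ([218, 215], [594.0, -116.0]), ([158, 195], [611.0, -273.1]), ([189, 169], [492.4, -287.9]), ([200, 169], [477.7, -265.3]), ([186, 166], [486.1, -303.5])]
```

```bash
python3 - <<'E'
from h import *
c=capture("top")
for n,p,z in (("millL",(266,196),150),("millR",(370,266),150),("millM",(318,306),150),("spice",(396,128),85),("shaker",(158,134.5),70),("driver1",(200,239),15),("driver2",(157,241),15),("driver handle left",(157,233),26)): print(n,ray(c,p,z).round(0))
f=c["frame"].astype(int)
# rib
m=(f[165:225,125:185].max(2)<75)
for ce,s in blobs(m,20,600): print(ce+[125,165],s,ray(c,ce+[125,165],43).round(1),ray(c,ce+[125,165],36).round(1))
c=capture("scene");f=c["frame"].astype(int)
m=(f[240:305,360:430].max(2)<75)
for ce,s in blobs(m,20,900): print(ce+[360,240],s,ray(c,ce+[360,240],43).round(1),ray(c,ce+[360,240],36).round(1))
p,R,s=tool();print(R.as_matrix().round(3))
E
```

```text
millL [522.  11. 150.]
millR [ 404. -171.  150.]
millM [334. -82. 150.]
spice [ 670. -235.   85.]
shaker [653. 231.  70.]
driver1 [451. 149.  15.]
driver2 [445. 236.  15.]
driver handle left [461. 234.  26.]
[150.21359223 194.48543689] [ 11  26  31   7 103] [536.7 247.4  43. ] [537.7 249.4  36. ]
[397.31622177 268.02258727] [ 19  17  37  23 487] [550.9 253.4  43. ] [543.7 252.4  36. ]
[[-0.9    0.436 -0.   ]
 [ 0.436  0.9   -0.   ]
 [ 0.    -0.    -1.   ]]
```

```bash
cat >> h.py <<'E'
def go(x,y,z,yaw):
    "target TCP, yaw = world angle of tool y; prints row"
    p,R,s=tool()
    ty=np.array([np.cos(yaw),np.sin(yaw),0]);tz=np.array([0,0,-1.]);tx=np.cross(ty,tz)
    T=Ro.from_matrix(np.stack([tx,ty,tz],1))
    rv=(R.inv()*T).as_rotvec();d=R.inv().apply(np.array([x,y,z])-p)/10
    print("row",rv.round(3).tolist(),d.round(2).tolist(),"| pos",p.round(1),"ty yaw",np.arctan2(R.as_matrix()[1,1],R.as_matrix()[0,1]).round(4),"tz",R.as_matrix()[:,2].round(3),"F",s["force"].round(1),"w",round(s["grip_width"],3),"t",round(s["time_s"],2))
E
python3 - <<'E'
from h import *
go(547,-198,200,0.129)
c=capture("wrist");o=-np.array(c["R"]).T@c["t"];p,R,s=tool();print("cam in tool",R.inv().apply(o-p).round(1), R.inv().apply(np.array(c["R"])[2]).round(3))
E
```

```text
row [-0.0, 0.0, 0.991] [-57.86, -46.48, 3.13] | pos [228.7 472.5 231.2] ty yaw 1.12 tz [-0. -0. -1.] F [ 0.1  0.7 -0.4] w 0.999 t 0.35
cam in tool [  75.6    0.5 -142.8] [-0.297  0.     0.955]
```

Call:
move_arm([
  [0,0,0.12,-3.2,-2.6,0,1],
  [0,0,0.24,-6.4,-5.1,0,1],
  [0,0,0.36,-9.6,-7.7,0,1],
  [0,0,0.48,-12.8,-10.3,0,1],
  [0,0,0.6,-16,-12.9,0,0.6],
])

```text
time_s: 0.82
eef_pos: [316.8, 285.0, 231.3]
ee_rot: [0.0, 0.504, 0.864, 0.0]
force: [0.8, -0.3, 0.9]
grip_width: 0.885
```

```bash
python3 -c "
from h import *
go(547,-198,210,0.129)"
```

```text
row [0.0, 0.0, 0.386] [-53.38, -3.74, 2.14] | pos [316.8 285.  231.3] ty yaw 0.5147 tz [ 0. -0. -1.] F [ 0.8 -0.3  0.9] w 0.885 t 0.82
```

Call:
move_arm([
  [0,0,0.1,-4.1,-0.3,0,0.4],
  [0,0,0.2,-8.2,-0.6,0,0.4],
  [0,0,0.3,-12.3,-0.9,0,0.4],
  [0,0,0.386,-16.4,-1.2,0,0.4],
  [0,0,0.386,-20.5,-1.5,0,0.4],
])

```text
time_s: 1.23
eef_pos: [405.0, 97.2, 231.6]
ee_rot: [0.0, 0.662, 0.75, 0.0]
force: [1.8, 1.1, 0.7]
grip_width: 0.404
```

```bash
python3 -c "
from h import *
go(547,-198,210,0.129)"
```

```text
row [0.001, 0.0, -0.005] [-31.04, 10.44, 2.17] | pos [405.   97.2 231.6] ty yaw 0.1239 tz [ 0.001  0.    -1.   ] F [1.8 1.1 0.7] w 0.404 t 1.23
```

Call:
move_arm([
  [0,0,-0.005,-3.9,1.3,0.2,0.3],
  [0,0,-0.005,-7.8,2.6,0.5,0.3],
  [0,0,-0.005,-11.7,3.9,0.7,0.3],
  [0,0,-0.005,-15.5,5.2,1.0,0.3],
  [0,0,-0.005,-19.4,6.5,1.3,0.3],
])

```text
time_s: 1.65
eef_pos: [494.0, -89.5, 218.7]
ee_rot: [0.001, 0.66, 0.751, 0.0]
force: [0.8, 1.1, 0.2]
grip_width: 0.306
```

```bash
python3 -c "
from h import *
go(547,-198,210,0.129)"
```

```text
row [0.001, 0.0, -0.001] [-11.44, 3.86, 0.88] | pos [494.  -89.5 218.7] ty yaw 0.1285 tz [ 0.001 -0.    -1.   ] F [0.8 1.1 0.2] w 0.306 t 1.65
```

Call:
move_arm([
  [0,0,0,-3.9,1.3,0.3,0.2],
  [0,0,0,-7.8,2.6,0.6,0.2],
  [0,0,0,-11.4,3.9,0.9,0.2],
  [0,0,0,-11.4,3.9,0.9,0.2],
  [0,0,0,-11.4,3.9,0.9,0.2],
])

```text
time_s: 2.07
eef_pos: [547.3, -198.8, 208.6]
ee_rot: [-0.0, 0.661, 0.75, 0.0]
force: [-0.8, 0.5, 0.4]
grip_width: 0.198
```

```bash
python3 -c "
from h import *
go(547,-198,210,0.129)
c=capture('wrist');save(c,'w1')
P=[(x*.9917-y*.1286+547,x*.1286+y*.9917-198.5,30) for x,y in ((-66,-45),(-66,45),(0,0))]
print([proj(c,p).round() for p in P])"
```

```text
row [0.0, -0.001, -0.003] [0.09, -0.02, -0.14] | pos [ 547.3 -198.8  208.6] ty yaw 0.1263 tz [ 0.     0.001 -1.   ] F [-0.8  0.5  0.4] w 0.198 t 2.07
[array([217., 231.]), array([211., 141.]), array([281., 187.])]
```

View pics/w1.png

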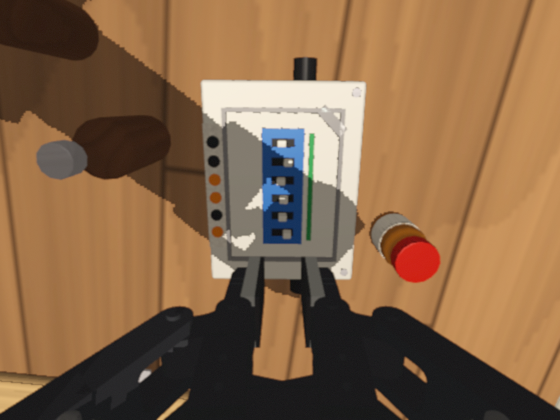

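```bash
python3 - <<'E'
from h import *
c=capture("wrist");f=c["frame"].astype(int);r,g,b=f[...,0],f[...,1],f[...,2]
sub=np.zeros(r.shape,bool);sub[130:245,203:226]=1
org=sub&(r>g+45)
dk=sub&(f.max(2)<60)
pts={}
for ce,s in blobs(org,20,200): print("o",ce.round(1),s[4],ray(c,ce,30)[:2].round(1))
for ce,s in blobs(dk,20,200): print("k",ce.round(1),s[4],ray(c,ce,30)[:2].round(1))
bl=(b>r+40)&(b>70); bs=[x for x in blobs(bl,400,9000)]
for ce,s in bs: print("b",ce,s)
m=np.zeros(r.shape,np.uint8);m[bl]=1
k=max(cv2.findContours(m,cv2.RETR_EXTERNAL,cv2.CHAIN_APPROX_NONE)[0],key=cv2.contourArea)
box=cv2.boxPoints(cv2.minAreaRect(k));print([ray(c,p,32)[:2].round(1).tolist() for p in box],ray(c,box.mean(0),32).round(1))
save({"frame":cv2.resize(c["frame"][115:260,195:355],None,fx=5,fy=4.1,interpolation=cv2.INTER_CUBIC)},"w1z")
E
```

```text
o [214.3 180.4] 102 [ 481.  -198.8]
o [215.2 198.2] 96 [ 483.1 -216.7]
o [217.  232.4] 89 [ 487.4 -252.8]
o [205.  241.2] 36 [ 475.8 -264.1]
k [212.5 142.9] 104 [ 476.8 -162.8]
k [213.4 162. ] 101 [ 478.9 -180.8]
k [216.2 215.5] 85 [ 485.3 -234.7]
b [282.02499247 183.46522132] [ 262  130   42  114 3321]
[[522.1, -144.9], [559.9, -140.1], [576.4, -252.4], [534.5, -257.7]] [ 547.8 -195.9   32. ]
```

View pics/w1z.png

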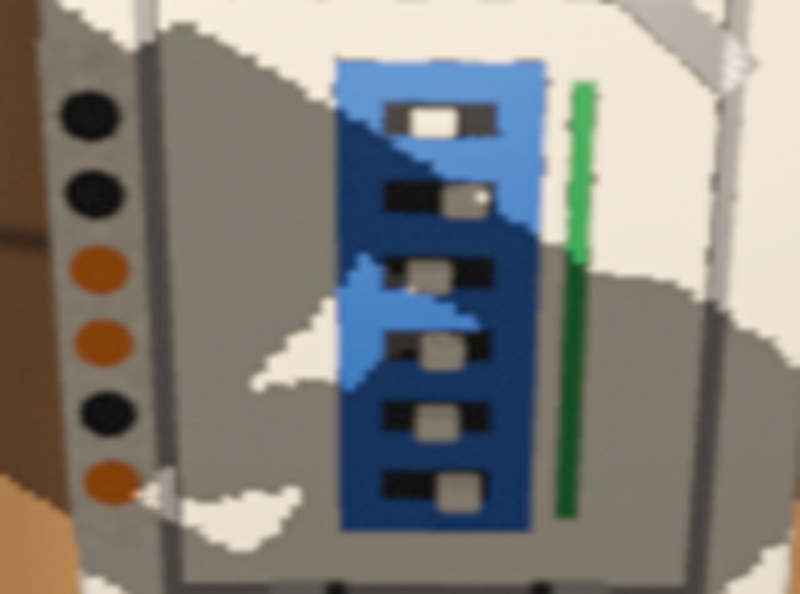

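```bash
cat >> h.py <<'E'
BC=np.array([547.5,-199.7]);BY=0.121
def loc(x,y):
    return BC+x*np.array([np.cos(BY),np.sin(BY)])+y*np.array([-np.sin(BY),np.cos(BY)])
def gl(x,y,z,yaw=BY):
    q=loc(x,y);go(q[0],q[1],z,yaw)
    p=tool()[0][:2]-BC;print("local",round(p@[np.cos(BY),np.sin(BY)],2),round(p@[-np.sin(BY),np.cos(BY)],2))
E
python3 -c "
from h import *
gl(2.5,36,36)"
```

```text
row [0.001, -0.0, 0.008] [3.3, 0.26, 17.37] | pos [ 547.1 -196.8  209.7] ty yaw 0.1288 tz [ 0.001  0.    -1.   ] F [ 0.4 -0.3  0.1] w 0.199 t 2.17
local -0.06 2.89
```

Call:
move_arm([
  [0,0,-0.008,1.5,0.26,3.5,0.4],
  [0,0,-0.008,3.3,0.26,7,0.4],
  [0,0,-0.008,3.3,0.26,10.5,0.4],
  [0,0,-0.008,3.3,0.26,13.5,0.4],
  [0,0,-0.008,3.3,0.26,13.5,0.4],
])

```text
time_s: 2.58
eef_pos: [542.8, -160.8, 70.3]
ee_rot: [-0.004, 0.656, 0.754, -0.0]
force: [-1.5, 0.3, -0.5]
grip_width: 0.4
```

```bash
python3 -c "
from h import *
gl(2.5,36,36)
c=capture('wrist');save(c,'w2')"
```

```text
row [-0.006, -0.006, 0.018] [-0.34, 0.27, 3.42] | pos [ 542.8 -160.8   70.3] ty yaw 0.1387 tz [-0.007  0.005 -1.   ] F [-1.5  0.3 -0.5] w 0.4 t 2.58
local -0.02 39.17
```

View pics/w2.png

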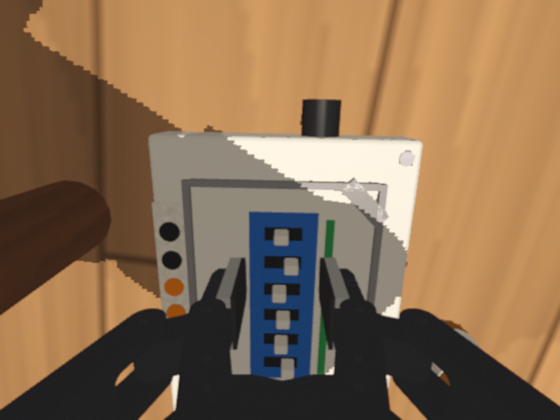

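Call:
move_arm([
  [-0.006,-0.006,0.018,-0.3,0.27,1.5,0.4],
  [-0.006,-0.006,0.018,-0.3,0.27,3.0,0.4],
  [-0.006,-0.006,0.018,-0.3,0.27,3.4,0.4],
  [-0.006,-0.006,0.018,-0.3,0.27,3.4,0.4],
  [-0.006,-0.006,0.018,-0.3,0.27,3.4,0.4],
], grip_force=20)

```text
time_s: 3.05
eef_pos: [548.1, -164.7, 41.6]
ee_rot: [0.004, 0.663, 0.748, 0.001]
force: [0.9, -0.9, -0.7]
grip_width: 0.397
```

```bash
python3 -c "
from h import *
gl(2.5,36,36)
c=capture('wrist');save(c,'w3')"
```

```text
row [0.006, 0.005, -0.0] [0.13, -0.24, 0.56] | pos [ 548.1 -164.7   41.6] ty yaw 0.1207 tz [ 0.006 -0.004 -1.   ] F [ 0.9 -0.9 -0.7] w 0.397 t 3.05
local 4.86 34.68
```

View pics/w3.png

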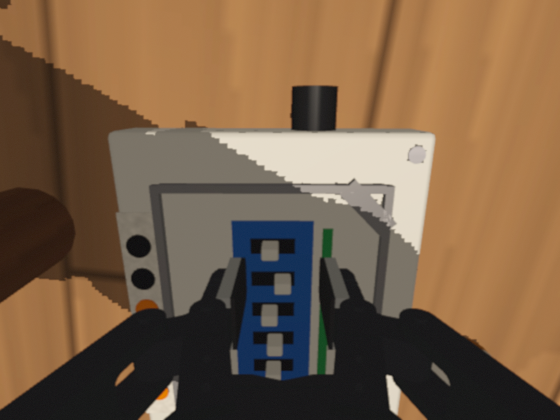

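Call:
move_arm([
  [0.006,0.005,0,0.13,-0.24,0.5,0.4],
  [0.006,0.005,0,0.13,-0.24,0.5,0.4],
  [0.006,0.005,0,0.13,-0.24,0.5,0.4],
  [0.006,0.005,0,0.13,-0.24,0.5,0.4],
  [0.006,0.005,0,0.13,-0.24,0.5,0.4],
])

```text
time_s: 3.52
eef_pos: [545.7, -163.8, 36.7]
ee_rot: [-0.0, 0.663, 0.748, 0.0]
force: [-0.4, 0.2, 0.4]
grip_width: 0.396
```

```bash
python3 -c "
from h import *
gl(2.5,36,36)
c=capture('wrist');
gl(2.5,36,36)"
```

```text
row [0.0, -0.0, -0.0] [0.02, -0.01, 0.07] | pos [ 545.7 -163.8   36.7] ty yaw 0.1205 tz [ 0.  0. -1.] F [-0.4  0.2  0.4] w 0.396 t 3.52
local 2.57 35.84
row [0.0, -0.0, -0.0] [0.01, -0.01, 0.06] | pos [ 545.7 -163.8   36.6] ty yaw 0.1206 tz [-0.  0. -1.] F [-0.5 -0.7 -0.1] w 0.404 t 3.57
local 2.56 35.85
```

Call:
move_arm([
  [0,0,0,0,0,0.05,0.2],
  [0,0,0,0,0,0.05,0.05],
  [0,0,0,0,0,0.05,0],
  [0,0,0,0,0,0.05,0],
  [0,0,0,0,0,0.05,0],
], grip_force=20)

```text
time_s: 3.98
eef_pos: [545.7, -163.8, 36.1]
ee_rot: [-0.0, 0.663, 0.748, 0.0]
force: [-0.7, -0.4, 1.1]
grip_width: 0.076
```

```bash
python3 -c "
from h import *
gl(2.5,36,36)
c=capture('wrist');save(c,'w4')"
```

```text
row [-0.0, -0.0, -0.0] [0.02, -0.0, 0.01] | pos [ 545.7 -163.8   36.1] ty yaw 0.1205 tz [-0.  0. -1.] F [-0.7 -0.4  1.1] w 0.076 t 3.98
local 2.53 35.84
```

View pics/w4.png

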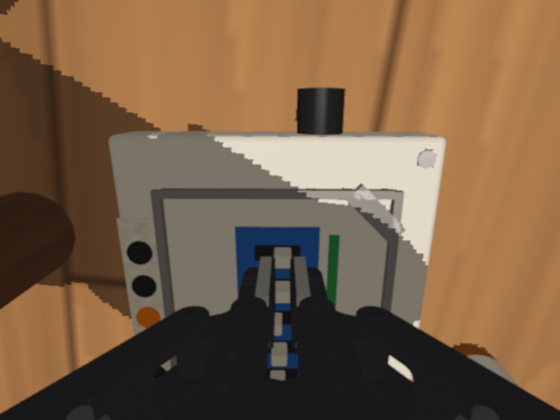

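Call:
move_arm([
  [0,0,0,0,-0.3,0,0],
  [0,0,0,0,-0.6,0,0],
  [0,0,0,0,-0.8,0,0],
  [0,0,0,0,-0.8,0,0],
  [0,0,0,0,-0.8,0,0],
])

```text
time_s: 4.45
eef_pos: [538.1, -164.7, 36.2]
ee_rot: [0.001, 0.663, 0.748, 0.001]
force: [4.4, 2.4, -3.1]
grip_width: 0.08
```

```bash
python3 -c "
from h import *
gl(-6,36,36)
c=capture('wrist');save(c,'w5')"
```

```text
row [0.002, 0.0, -0.001] [0.02, -0.09, 0.02] | pos [ 538.1 -164.7   36.2] ty yaw 0.1201 tz [ 0.002  0.    -1.   ] F [ 4.4  2.4 -3.1] w 0.08 t 4.45
local -5.08 35.84
```

View pics/w5.png

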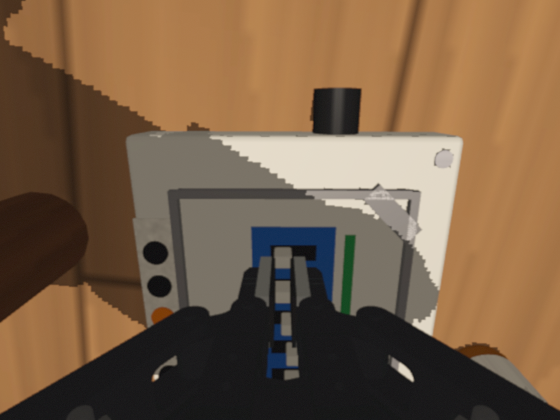

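Call:
move_arm([
  [0,0,0,0,-0.15,0,0],
  [0,0,0,0,-0.15,0,0],
  [0,0,0,0,-0.15,0,0],
])

```text
time_s: 4.75
eef_pos: [538.0, -164.8, 36.2]
ee_rot: [0.002, 0.664, 0.748, 0.002]
force: [10.3, 1.5, -6.6]
grip_width: 0.085
```

```bash
python3 -c "
from h import *
gl(0,0,36)"
```

```text
row [0.006, 0.001, -0.001] [-3.58, 0.53, 0.03] | pos [ 538.  -164.8   36.2] ty yaw 0.1197 tz [ 0.006 -0.    -1.   ] F [10.3  1.5 -6.6] w 0.085 t 4.75
local -5.22 35.79
```

Call:
move_arm([
  [0.003,0,0,0,0,0,0.4],
  [0.006,0,0,0,0,0,0.4],
  [0.006,0,0,0,0.1,-1.5,0.4],
  [0.006,0,0,-1.8,0.3,-2.0,0.4],
  [0.006,0,0,-3.6,0.53,-2.0,0.4],
])

```text
time_s: 5.17
eef_pos: [547.7, -200.2, 57.7]
ee_rot: [0.001, 0.663, 0.749, -0.001]
force: [0.6, -0.3, -0.2]
grip_width: 0.401
```

```bash
python3 -c "
from h import *
gl(0,0,36)
c=capture('wrist');save(c,'w6')"
```

```text
row [0.0, 0.002, 0.0] [0.05, -0.02, 2.17] | pos [ 547.7 -200.2   57.7] ty yaw 0.121 tz [ 0.    -0.002 -1.   ] F [ 0.6 -0.3 -0.2] w 0.401 t 5.17
local 0.16 -0.49
```

View pics/w6.png

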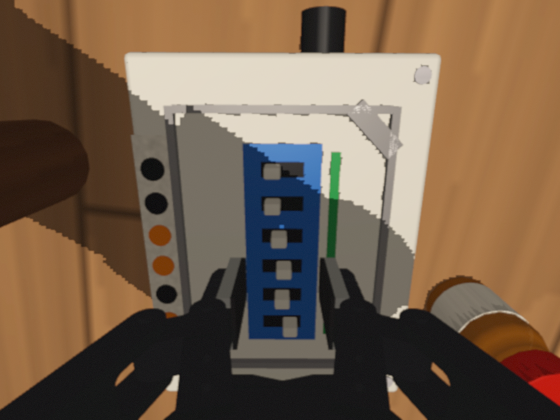

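Switches 1 and 2 show at the OFF end (272,172 and 272,206). Now 3+4.

Call:
move_arm([
  [0,0,0,0.05,0,1.0,0.4],
  [0,0,0,0.05,0,2.1,0.4],
  [0,0,0,0.05,0,2.1,0.4],
  [0,0,0,0.05,0,2.1,0.1],
  [0,0,0,0.05,0,2.1,0],
])

```text
time_s: 5.63
eef_pos: [547.9, -202.6, 36.0]
ee_rot: [0.001, 0.664, 0.748, -0.001]
force: [-0.6, 0.3, 0.4]
grip_width: 0.125
```

Call:
move_arm([
  [0,0,0,0,0,0,0],
  [0,0,0,0,0,0,0],
  [0,0,0,0,0,0,0],
])

```text
time_s: 5.88
eef_pos: [548.0, -202.6, 36.2]
ee_rot: [0.001, 0.664, 0.748, -0.001]
force: [-0.4, -1.3, -0.9]
grip_width: 0.082
```

```bash
python3 -c "
from h import *
gl(5.5,0,36)"
```

```text
row [0.0, 0.003, -0.002] [0.29, 0.54, 0.02] | pos [ 548.  -202.6   36.2] ty yaw 0.1193 tz [ 0.001 -0.003 -1.   ] F [-0.4 -1.3 -0.9] w 0.082 t 5.88
local 0.13 -2.89
```

Call:
move_arm([
  [0,0,0,0,0,0,0.3],
  [0,0,0,0.28,0,0,0.3],
  [0,0,0,0.28,0,0,0.3],
  [0,0,0,0.28,0,0,0.3],
  [0,0,0,0.28,0,0,0],
])

```text
time_s: 6.3
eef_pos: [547.7, -199.7, 36.2]
ee_rot: [0.001, 0.664, 0.748, -0.001]
force: [-0.6, -0.4, 1.1]
grip_width: 0.174
```

Call:
move_arm([
  [0,0,0,0,0,0,0],
  [0,0,0,0,0,0,0],
  [0,0,0,0,0,0,0],
])

```text
time_s: 6.55
eef_pos: [547.7, -199.7, 36.3]
ee_rot: [0.001, 0.664, 0.748, -0.001]
force: [-0.5, -0.3, 1.1]
grip_width: 0.08
```

```bash
python3 -c "
from h import *
gl(5.5,0,36)"
```

```text
row [0.0, 0.003, -0.002] [0.0, 0.53, 0.03] | pos [ 547.7 -199.7   36.3] ty yaw 0.1194 tz [ 0.001 -0.003 -1.   ] F [-0.5 -0.3  1.1] w 0.08 t 6.55
local 0.21 0.01
```

Call:
move_arm([
  [0,0,0,0,0.25,0,0],
  [0,0,0,0,0.5,0,0],
  [0,0,0,0,0.65,0,0],
  [0,0,0,0,0.65,0,0],
  [0,0,0,0,0.65,0,0],
])

```text
time_s: 6.97
eef_pos: [552.6, -199.1, 36.2]
ee_rot: [-0.001, 0.663, 0.748, -0.002]
force: [-12.5, -1.5, 6.8]
grip_width: 0.08
```

```bash
python3 -c "
from h import *
gl(5.5,0,36)"
```

```text
row [-0.004, 0.002, -0.001] [-0.0, 0.04, 0.02] | pos [ 552.6 -199.1   36.2] ty yaw 0.1199 tz [-0.004 -0.002 -1.   ] F [-12.5  -1.5   6.8] w 0.08 t 6.97
local 5.09 0.02
```

Stop reached at local +5.1. Next switch 5 (y = −27).

Call:
move_arm([
  [0,0,0,0,-0.1,0,0.4],
  [0,0,0,0,-0.1,0,0.4],
  [0,0,0,0,-0.1,-1.5,0.4],
  [0,0,0,-1.4,-0.4,-2.0,0.4],
  [0,0,0,-2.7,-0.5,-2.0,0.4],
])

```text
time_s: 7.38
eef_pos: [551.8, -227.6, 57.7]
ee_rot: [0.001, 0.663, 0.749, -0.002]
force: [0.6, -0.1, 0.3]
grip_width: 0.397
```

```bash
python3 -c "
from h import *
gl(0,-27,36)"
```

```text
row [-0.002, 0.004, -0.0] [0.13, -0.08, 2.17] | pos [ 551.8 -227.6   57.7] ty yaw 0.1209 tz [-0.002 -0.004 -1.   ] F [ 0.6 -0.1  0.3] w 0.397 t 7.38
local 0.89 -28.18
```

Call:
move_arm([
  [0,0.004,0,0.13,-0.08,0,0.3],
  [0,0.004,0,0.13,-0.08,0,0.3],
  [0,0.004,0,0.13,-0.08,0,0.3],
])

```text
time_s: 7.63
eef_pos: [550.6, -226.4, 57.1]
ee_rot: [-0.001, 0.663, 0.748, -0.001]
force: [0.5, 0.8, 0.6]
grip_width: 0.297
```

```bash
python3 -c "
from h import *
gl(0,-27,36)
c=capture('wrist');save(c,'w7')"
```

```text
row [-0.003, -0.001, -0.001] [-0.02, 0.02, 2.11] | pos [ 550.6 -226.4   57.1] ty yaw 0.1203 tz [-0.003  0.    -1.   ] F [0.5 0.8 0.6] w 0.297 t 7.63
local -0.19 -26.87
```

View pics/w7.png

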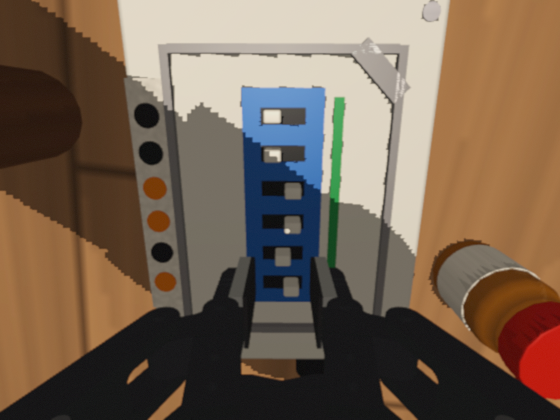

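Call:
move_arm([
  [0,0,0,0,0,1.0,0.3],
  [0,0,0,0,0,2.1,0.3],
  [0,0,0,0,0,2.1,0.3],
  [0,0,0,0,0,2.1,0.3],
  [0,0,0,0,0,2.1,0],
])

```text
time_s: 8.1
eef_pos: [550.6, -226.0, 35.9]
ee_rot: [-0.001, 0.663, 0.749, -0.001]
force: [0.7, 0.1, -0.6]
grip_width: 0.17
```

Call:
move_arm([
  [0,0,0,0,0,0,0],
  [0,0,0,0,0,0,0],
  [0,0,0,0,0,0,0],
])

```text
time_s: 8.35
eef_pos: [550.7, -226.1, 36.2]
ee_rot: [-0.001, 0.663, 0.749, -0.001]
force: [-0.8, -0.2, 0.4]
grip_width: 0.079
```

```bash
python3 -c "
from h import *
gl(-6,-27,36)"
```

```text
row [-0.002, -0.001, -0.0] [-0.04, -0.6, 0.02] | pos [ 550.7 -226.1   36.2] ty yaw 0.1209 tz [-0.002  0.    -1.   ] F [-0.8 -0.2  0.4] w 0.079 t 8.35
local 0.03 -26.57
```

Call:
move_arm([
  [0,0,0,0,-0.25,0,0],
  [0,0,0,0,-0.5,0,0],
  [0,0,0,0,-0.65,0,0],
  [0,0,0,0,-0.65,0,0],
  [0,0,0,0,-0.65,0,0],
])

```text
time_s: 8.77
eef_pos: [545.3, -226.7, 36.3]
ee_rot: [0.0, 0.663, 0.748, 0.0]
force: [8.0, 0.8, -5.3]
grip_width: 0.077
```

```bash
python3 -c "
from h import *
gl(-6,-27,36)"
```

```text
row [0.001, 0.0, -0.001] [-0.04, -0.05, 0.03] | pos [ 545.3 -226.7   36.3] ty yaw 0.1205 tz [ 0.001 -0.    -1.   ] F [ 8.   0.8 -5.3] w 0.077 t 8.77
local -5.46 -26.57
```

Now switch 6 (y = −45).

Call:
move_arm([
  [0,0,0,0,0.05,0,0.4],
  [0,0,0,0,0.05,0,0.4],
  [0,0,0,0,0.2,-1.5,0.4],
  [0,0,0,-1.0,0.7,-2.0,0.4],
  [0,0,0,-1.85,0.95,-2.0,0.35],
])

```text
time_s: 9.18
eef_pos: [557.7, -244.6, 57.9]
ee_rot: [0.002, 0.663, 0.749, 0.0]
force: [0.4, -0.6, 0.4]
grip_width: 0.352
```

Call:
move_arm([
  [0,0,0,0,0,0,0.35],
  [0,0,0,0,0,0,0.35],
])

```text
time_s: 9.35
eef_pos: [557.4, -245.0, 57.5]
ee_rot: [0.001, 0.663, 0.748, 0.0]
force: [0.4, -0.1, 0.2]
grip_width: 0.349
```

```bash
python3 -c "
from h import *
gl(4,-45,36)
c=capture('wrist');save(c,'w8')"
```

```text
row [0.002, 0.002, -0.001] [0.12, -0.04, 2.15] | pos [ 557.4 -245.    57.5] ty yaw 0.1202 tz [ 0.002 -0.001 -1.   ] F [ 0.4 -0.1  0.2] w 0.349 t 9.35
local 4.34 -46.14
```

View pics/w8.png

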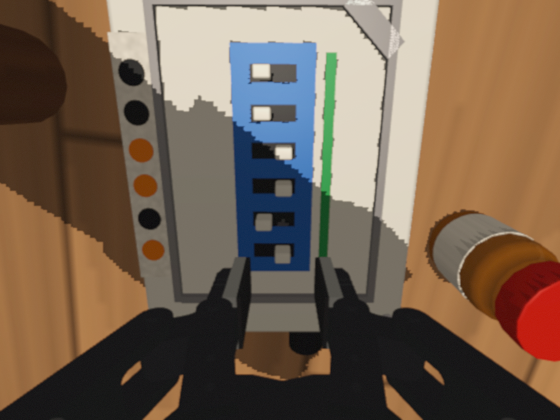

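Call:
move_arm([
  [0,0,0,0.12,0,1.0,0.35],
  [0,0,0,0.12,0,2.1,0.35],
  [0,0,0,0.12,0,2.1,0.35],
  [0,0,0,0.12,0,2.1,0.35],
  [0,0,0,0.12,0,2.1,0],
])

```text
time_s: 9.82
eef_pos: [557.1, -243.2, 36.1]
ee_rot: [0.001, 0.663, 0.748, 0.0]
force: [1.2, 0.5, -0.1]
grip_width: 0.223
```

Call:
move_arm([
  [0,0,0,0,0,0,0],
  [0,0,0,0,0,0,0],
  [0,0,0,0,0,0,0],
  [0,0,0,0,0.2,0,0],
  [0,0,0,0,0.2,0,0],
])

```text
time_s: 10.23
eef_pos: [557.8, -243.2, 36.3]
ee_rot: [-0.001, 0.663, 0.749, -0.001]
force: [-9.3, -1.3, 5.8]
grip_width: 0.078
```

```bash
python3 -c "
from h import *
gl(5.5,-45,36)"
```

```text
row [-0.003, 0.0, 0.0] [-0.05, 0.06, 0.03] | pos [ 557.8 -243.2   36.3] ty yaw 0.121 tz [-0.002 -0.001 -1.   ] F [-9.3 -1.3  5.8] w 0.078 t 10.23
local 4.92 -44.46
```

Call:
move_arm([
  [0,0,0,0,-0.05,0,0.4],
  [0,0,0,0,-0.05,0,0.4],
  [0,0,0,0,-0.05,-3,0.4],
  [0,0,0,2,-0.05,-7,0.6],
  [0,0,0,4,-0.5,-11,0.6],
])

```text
time_s: 10.65
eef_pos: [549.1, -206.6, 141.4]
ee_rot: [-0.001, 0.663, 0.748, -0.001]
force: [0.9, -0.5, 0.4]
grip_width: 0.599
```

Call:
move_arm([
  [0,0,0,1,0,-3,0.6],
  [0,0,0,1,0,-6,0.6],
  [0,0,0,1,0,-6,0.6],
])

```text
time_s: 10.9
eef_pos: [550.2, -197.0, 208.0]
ee_rot: [0.004, 0.663, 0.749, 0.0]
force: [0.8, 0.5, 0.6]
grip_width: 0.598
```

```bash
python3 - <<'E'
from h import *
gl(0,0,210)
c=capture("wrist");save(c,'w9')
f=c["frame"].astype(int);r,g,b=f[...,0],f[...,1],f[...,2]
ps=[]
for i,y in enumerate((45,27,9,-9,-27,-45)):
    q=loc(-66,y);u=proj(c,[*q,30]).astype(int)
    w=f[u[1]-9:u[1]+10,u[0]-9:u[0]+10]
    wr,wg=w[...,0],w[...,1]
    m=(wr>wg+55) if i in(2,3,5) else w.max(2)<60
    bb=blobs(m,20,220)
    if bb:
        ce=max(bb,key=lambda q:q[1][4])[0]+u-9;X=ray(c,ce,30)[:2];ps.append((y,*X));print(i+1,ce.round(1),X.round(1))
ps=np.array(ps);A=np.polyfit(ps[:,0],ps[:,1],1);B=np.polyfit(ps[:,0],ps[:,2],1)
yaw=np.arctan2(-A[0],B[0]);print("yaw",yaw,"scale",np.hypot(A[0],B[0]),"centre",A[1]+66*np.cos(yaw),B[1]+66*np.sin(yaw))
save({"frame":cv2.resize(c["frame"][120:300,180:400],None,fx=3.6,fy=3.3,interpolation=cv2.INTER_CUBIC)},"w9z")
E
```

```text
row [0.006, 0.006, 0.0] [-0.24, -0.3, -0.2] | pos [ 550.2 -197.   208. ] ty yaw 0.1212 tz [ 0.007 -0.005 -1.   ] F [0.8 0.5 0.6] w 0.598 t 10.9
local 3.02 2.39
1 [207.3 142.5] [ 476.7 -162.9]
2 [208.6 161.7] [ 478.9 -180.8]
3 [209.7 180.1] [ 481.  -198.7]
4 [210.8 198.2] [ 483.1 -216.9]
5 [212.  215.5] [ 485.3 -234.7]
6 [212.9 232.4] [ 487.3 -252.8]
yaw 0.11723616955271528 scale 1.0057252443014104 centre 547.5854980063843 -200.09058333767416
```

View pics/w9.png

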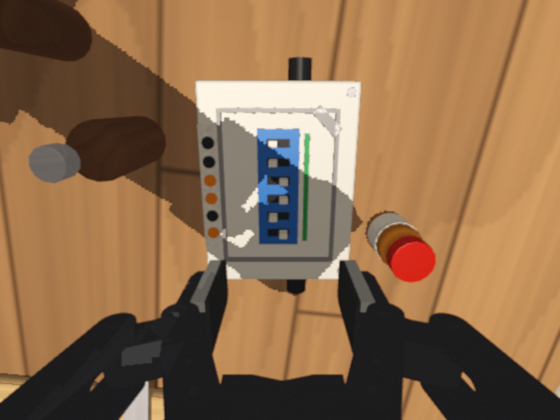

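```bash
sed -i 's/BC=np.array.*/BC=np.array([547.4,-200.0]);BY=0.119/' h.py; python3 -c "
from h import *
go(538.5,251,200,.067)"
```

```text
row [0.003, 0.004, 0.054] [44.59, 4.31, 0.32] | pos [ 549.4 -196.9  204.7] ty yaw 0.1207 tz [ 0.003 -0.003 -1.   ] F [-0.1  0.3 -0.4] w 0.597 t 10.95
```

Call:
move_arm([
  [0,0,0.01,4,0.4,-0.5,0.7],
  [0,0,0.02,8,0.8,-1,0.7],
  [0,0,0.03,12,1.2,-1,0.7],
  [0,0,0.04,16,1.6,-1,0.7],
  [0,0,0.054,20,2,-1,0.7],
])

```text
time_s: 11.37
eef_pos: [544.6, 5.9, 212.9]
ee_rot: [0.002, 0.684, 0.73, -0.0]
force: [0.3, -0.8, 0.2]
grip_width: 0.7
```

Call:
move_arm([
  [0,0,0,4,0.3,0,0.7],
  [0,0,0,8,0.6,0,0.7],
  [0,0,0,12,0.9,0,0.7],
  [0,0,0,16,1.0,0,0.7],
  [0,0,0,20,1.2,0,0.7],
])

```text
time_s: 11.78
eef_pos: [542.8, 208.2, 211.0]
ee_rot: [0.001, 0.684, 0.73, -0.001]
force: [0.0, 0.2, -0.1]
grip_width: 0.701
```

```bash
python3 -c "
from h import *
go(538.5,251,200,.067)"
```

```text
row [-0.0, 0.003, -0.002] [4.3, -0.15, 1.09] | pos [542.8 208.2 211. ] ty yaw 0.0654 tz [ 0.    -0.003 -1.   ] F [ 0.   0.2 -0.1] w 0.701 t 11.78
```

Call:
move_arm([
  [0,0.003,0,2.5,-0.1,0.5,0.7],
  [0,0.003,0,4.3,-0.15,1,0.7],
  [0,0.003,0,4.3,-0.15,1,0.7],
  [0,0.003,0,4.3,-0.15,1,0.7],
])

```text
time_s: 12.12
eef_pos: [538.1, 251.2, 199.5]
ee_rot: [-0.001, 0.683, 0.73, -0.001]
force: [-0.6, 0.1, 0.6]
grip_width: 0.702
```

```bash
python3 - <<'E'
from h import *
go(538.5,251,200,.067)
c=capture("wrist");save(c,'w10')
f=c["frame"].astype(int)
print(proj(c,[538.5,251,43]),proj(c,[538.5,251,18]))
E
```

```text
row [-0.002, 0.0, -0.0] [-0.03, 0.04, -0.05] | pos [538.1 251.2 199.5] ty yaw 0.0667 tz [-0.002 -0.    -1.   ] F [-0.6  0.1  0.6] w 0.702 t 12.12
[282.51573426 193.40269683] [282.53328379 187.16291827]
```

View pics/w10.png

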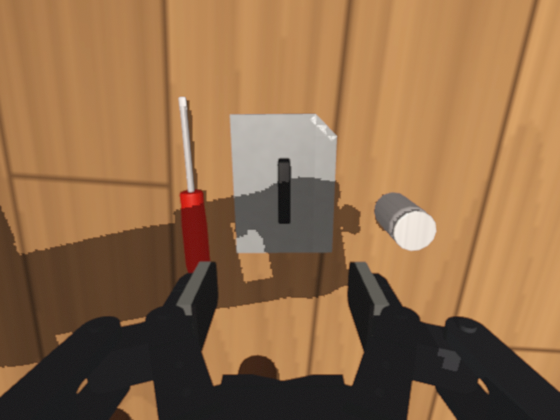

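```bash
python3 - <<'E'
from h import *
c=capture("wrist")
f=c["frame"].astype(int);r,g,b=f[...,0],f[...,1],f[...,2]
m=((r-b<40)&(f.max(2)>60));s=np.zeros(m.shape,np.uint8);s[100:262,222:346]=m[100:262,222:346]
k=max(cv2.findContours(s,cv2.RETR_EXTERNAL,cv2.CHAIN_APPROX_NONE)[0],key=cv2.contourArea)
ap=cv2.approxPolyDP(cv2.convexHull(k),4,True)[:,0]
for p in ap: print(p,ray(c,p,18)[:2].round(1))
k=s*0;k[140:240,265:305]=(f.max(2)<45)[140:240,265:305]
for ce,st in blobs(k,100,2000):
    print("rib",ce,st)
    kk=np.argwhere(k>0)[:,::-1].astype(np.float32);bx=cv2.boxPoints(cv2.minAreaRect(kk))
    for p in bx: print(p,ray(c,p,43)[:2].round(1))
E
```

```text
[315 113] [564.6 322.6]
[335 134] [585.3 304.8]
[331 250] [594.5 185.7]
[321 261] [585.2 172.4]
[236 252] [494.7 176.9]
[230 114] [485.7 316.6]
rib [283.29894737 201.91789474] [278 180  12  43 475]
[277.99997 221.99998] [536.6 221.9]
[277.99997 157.99998] [532.9 282.3]
[288.99997 157.99998] [542.7 283. ]
[288.99997 221.99998] [547.  222.6]
```

```bash
python3 - <<'E'
from h import *
go(539.9,251.2,22,.067)
E
```

```text
row [-0.001, 0.0, -0.003] [0.12, 0.14, 17.85] | pos [538.7 250.  200.5] ty yaw 0.0645 tz [-0.001 -0.    -1.   ] F [ 0.3 -0.4 -0.6] w 0.702 t 12.22
```

Call:
move_arm([
  [0,0,-0.003,0.12,0.14,4,0.6],
  [0,0,-0.003,0.12,0.14,8,0.6],
  [0,0,-0.003,0.12,0.14,12,0.6],
  [0,0,-0.003,0.12,0.14,14,0.6],
  [0,0,-0.003,0.12,0.14,14,0.6],
])

```text
time_s: 12.63
eef_pos: [537.9, 249.3, 56.0]
ee_rot: [-0.002, 0.684, 0.73, -0.004]
force: [-0.1, 0.3, -0.3]
grip_width: 0.599
```

```bash
python3 - <<'E'
from h import *
go(539.9,251.2,22,.067)
E
```

```text
row [-0.009, 0.002, -0.001] [0.18, 0.24, 3.4] | pos [537.9 249.3  56. ] ty yaw 0.0656 tz [-0.009 -0.002 -1.   ] F [-0.1  0.3 -0.3] w 0.599 t 12.63
```

Call:
move_arm([
  [-0.009,0.002,0,0.18,0.24,1.5,0.6],
  [-0.009,0.002,0,0.18,0.24,2.9,0.6],
  [-0.009,0.002,0,0.18,0.24,3.3,0.6],
  [-0.009,0.002,0,0.18,0.24,3.3,0.6],
  [-0.009,0.002,0,0.18,0.24,3.3,0.6],
])

```text
time_s: 13.05
eef_pos: [540.9, 251.0, 24.6]
ee_rot: [0.001, 0.684, 0.73, 0.001]
force: [-0.2, 0.6, 0.1]
grip_width: 0.603
```

```bash
python3 - <<'E'
from h import *
go(539.9,251.2,22,.067)
c=capture("wrist");save(c,'w11')
E
```

```text
row [0.002, -0.001, -0.002] [0.03, -0.09, 0.26] | pos [540.9 251.   24.6] ty yaw 0.065 tz [ 0.002  0.001 -1.   ] F [-0.2  0.6  0.1] w 0.603 t 13.05
```

View pics/w11.png

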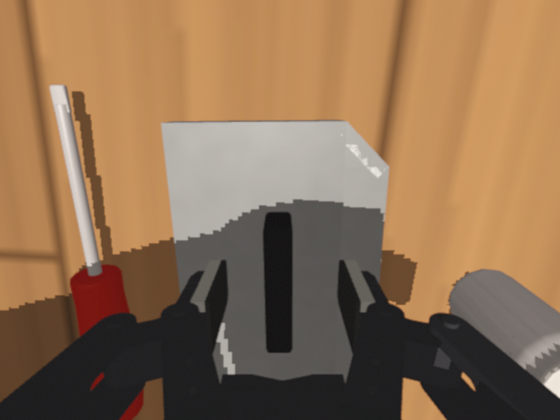

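Call:
move_arm([
  [0,0,0,0.03,-0.09,0.2,0.6],
  [0,0,0,0.03,-0.09,0.2,0.4],
  [0,0,0,0.03,-0.09,0.2,0.25],
  [0,0,0,0.03,-0.09,0.2,0.1],
  [0,0,0,0.03,-0.09,0.2,0],
], grip_force=60)

```text
time_s: 13.52
eef_pos: [540.2, 251.4, 23.2]
ee_rot: [0.001, 0.684, 0.73, 0.002]
force: [1.7, 0.6, 1.8]
grip_width: 0.126
```

Call:
move_arm([
  [0,0,0,0,0,0,0],
  [0,0,0,0,0,0,0],
  [0,0,0,0,0,0,0],
])

```text
time_s: 13.77
eef_pos: [540.2, 251.4, 23.2]
ee_rot: [0.001, 0.684, 0.73, 0.002]
force: [0.9, 0.2, 1.1]
grip_width: 0.128
```

```bash
python3 - <<'E'
from h import *
go(539.9,251.2,250,.067)
E
```

```text
row [0.003, -0.001, -0.002] [-0.0, 0.04, -22.68] | pos [540.2 251.4  23.2] ty yaw 0.0653 tz [ 0.003  0.001 -1.   ] F [0.9 0.2 1.1] w 0.128 t 13.77
```

Call:
move_arm([
  [0,0,0,0,0,-1,0],
  [0,0,0,0,0,-3.5,0],
  [0,0,0,0,0,-6.5,0],
  [0,0,0,0,0,-9.5,0],
  [0,0,0,0,0,-12,0],
])

```text
time_s: 14.18
eef_pos: [539.9, 251.4, 145.9]
ee_rot: [0.001, 0.684, 0.73, 0.002]
force: [0.5, -0.1, -1.9]
grip_width: 0.126
```

Call:
move_arm([
  [0,0,0,0,0,-2.5,0],
  [0,0,0,0,0,-5,0],
  [0,0,0,0,0,-7.5,0],
  [0,0,0,0,0,-9,0],
  [0,0,0,0,0,-9,0],
])

```text
time_s: 14.6
eef_pos: [540.3, 251.5, 240.0]
ee_rot: [0.003, 0.684, 0.73, 0.005]
force: [-0.0, 0.3, 0.4]
grip_width: 0.129
```

```bash
python3 - <<'E'
from h import *
gl(0,0,235)
c=capture("wrist");save(c,'w12')
E
```

```text
row [0.011, -0.002, -0.054] [-45.1, -2.25, 0.37] | pos [540.3 251.5 240. ] ty yaw 0.0654 tz [ 0.011  0.003 -1.   ] F [-0.   0.3  0.4] w 0.129 t 14.6
local 46.58 449.15
```

View pics/w12.png

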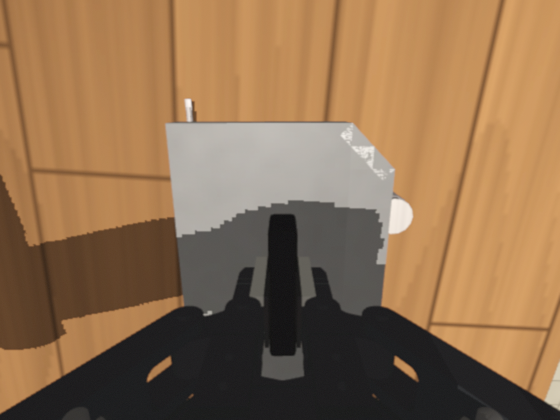

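```bash
python3 - <<'E'
from h import *
c=capture("wrist");p,R,s=tool()
f=c["frame"].astype(int);r,g,b=f[...,0],f[...,1],f[...,2]
m=((r-b<40)&(f.max(2)>60)).astype(np.uint8);m[:,:150]=0;m[:,393:]=0;m[:105]=0;m[285:]=0
k=max(cv2.findContours(m,cv2.RETR_EXTERNAL,cv2.CHAIN_APPROX_NONE)[0],key=cv2.contourArea)[:,0]
def tl(uv): return R.inv().apply(ray(c,uv,p[2]-5.2)-p)[:2]
h=cv2.convexHull(k)
print([(q.tolist(),tl(q).round(1).tolist()) for q in cv2.approxPolyDP(h,4,True)[:,0]])
# left edge line, top edge, right edge
for nm,sel,fn in (("left",lambda:[(k[k[:,1]==v][:,0].min()-.5,v) for v in range(140,280,5)],None),("right",lambda:[(k[k[:,1]==v][:,0].max()+.5,v) for v in range(185,260,5)],None),("top",lambda:[(u,k[k[:,0]==u][:,1].min()-.5) for u in range(180,340,5)],None)):
    P=np.array([tl(q) for q in sel()])
    a=np.polyfit(P[:,0],P[:,1],1) if nm!="top" else np.polyfit(P[:,1],P[:,0],1)
    print(nm,a.round(4),np.mean(P,0).round(2))
E
```

```text
[([166, 123], [69.4, -49.2]), ([186, 105], [76.8, -40.0]), ([352, 123], [69.4, 31.3]), ([392, 167], [50.1, 50.5]), ([392, 233], [18.3, 53.6]), ([382, 284], [-9.1, 51.2]), ([179, 284], [-8.6, -50.7])]
left [ 1.63000e-02 -5.04119e+01] [ 30.61 -49.91]
right [8.30000e-03 5.20819e+01] [24.67 52.29]
top [-1.71000e-02  7.00913e+01] [70.26 -9.65]
```

Call:
move_arm([
  [0.01,0,-0.01,-2,-0.1,0,0],
  [0.01,0,-0.02,-5.5,-0.3,0,0],
  [0.01,0,-0.03,-9.2,-0.5,0,0],
  [0.01,0,-0.045,-13,-0.7,0,0],
  [0.01,0,-0.054,-17,-0.9,0,0],
])

```text
time_s: 15.12
eef_pos: [540.3, 79.7, 233.6]
ee_rot: [-0.003, 0.663, 0.749, -0.003]
force: [0.4, 0.3, -1.5]
grip_width: 0.125
```

```bash
python3 - <<'E'
from h import *
gl(0,0,235)
E
```

```text
row [-0.008, -0.002, 0.002] [-27.85, -2.67, -0.16] | pos [540.3  79.7 233.6] ty yaw 0.121 tz [-0.009  0.001 -1.   ] F [ 0.4  0.3 -1.5] w 0.125 t 15.12
local 26.13 278.55
```

Call:
move_arm([
  [-0.008,0,0,-3.5,-0.3,-0.2,0],
  [-0.008,0,0,-7,-0.7,-0.2,0],
  [-0.008,0,0,-10.5,-1,-0.2,0],
  [-0.008,0,0,-14,-1.3,-0.2,0],
  [-0.008,0,0,-17.5,-1.6,-0.2,0],
])

```text
time_s: 15.53
eef_pos: [544.6, -97.5, 233.8]
ee_rot: [-0.002, 0.663, 0.748, -0.0]
force: [1.0, 0.3, -0.8]
grip_width: 0.123
```

```bash
python3 - <<'E'
from h import *
gl(0,0,235)
E
```

```text
row [-0.003, -0.003, 0.002] [-10.21, -0.96, -0.15] | pos [544.6 -97.5 233.8] ty yaw 0.1208 tz [-0.003  0.003 -1.   ] F [ 1.   0.3 -0.8] w 0.123 t 15.53
local 9.43 102.11
```

Call:
move_arm([
  [-0.003,-0.003,0.002,-3,-0.3,0,0],
  [-0.003,-0.003,0.002,-6,-0.6,0,0],
  [-0.003,-0.003,0.002,-9,-0.9,0,0],
  [-0.003,-0.003,0.002,-10.2,-0.95,0,0],
  [-0.003,-0.003,0.002,-10.2,-0.95,0,0],
])

```text
time_s: 15.95
eef_pos: [546.8, -202.0, 231.5]
ee_rot: [-0.002, 0.665, 0.747, -0.0]
force: [0.5, 0.6, -0.9]
grip_width: 0.126
```

```bash
python3 - <<'E'
from h import *
gl(0,0,120)
E
```

```text
row [-0.003, -0.002, -0.003] [0.17, 0.11, 11.15] | pos [ 546.8 -202.   231.5] ty yaw 0.1157 tz [-0.003  0.002 -1.   ] F [ 0.5  0.6 -0.9] w 0.126 t 15.95
local -0.81 -1.91
```

Call:
move_arm([
  [-0.003,-0.002,-0.003,0.17,0.11,3.5,0],
  [-0.003,-0.002,-0.003,0.17,0.11,7,0],
  [-0.003,-0.002,-0.003,0.17,0.11,10.5,0],
  [-0.003,-0.002,-0.003,0.17,0.11,13,0],
  [-0.003,-0.002,-0.003,0.17,0.11,13,0],
])

```text
time_s: 16.37
eef_pos: [544.6, -197.0, 95.7]
ee_rot: [-0.005, 0.664, 0.748, -0.001]
force: [0.3, 0.3, -2.2]
grip_width: 0.125
```

Call:
move_arm([
  [0,0,0,0,0,0,0],
  [0,0,0,0,0,0,0],
])

```text
time_s: 16.53
eef_pos: [544.7, -196.1, 96.2]
ee_rot: [-0.006, 0.663, 0.748, -0.001]
force: [0.1, -0.5, -2.4]
grip_width: 0.123
```

```bash
python3 - <<'E'
from h import *
gl(0,0,100)
for n in ("wrist","top","scene"):
    c=capture(n);save(c,'d_'+n)
    if n!="wrist":
        q=proj(c,[547,-200,60]).astype(int);print(q)
        z=c["frame"][q[1]-60:q[1]+60,q[0]-80:q[0]+80];save({"frame":cv2.resize(z,None,fx=5,fy=5,interpolation=cv2.INTER_CUBIC)},'dz_'+n)
E
```

```text
row [-0.008, -0.008, 0.002] [-0.42, 0.21, -0.38] | pos [ 544.7 -196.1   96.2] ty yaw 0.1206 tz [-0.009  0.006 -1.   ] F [ 0.1 -0.5 -2.4] w 0.123 t 16.53
local -2.18 4.21
[375 192]
[200 180]
```

View pics/d_wrist.png

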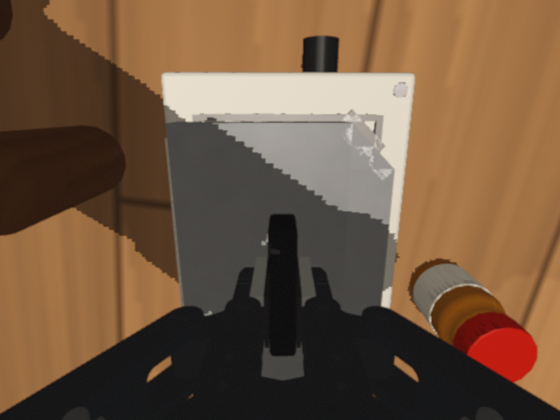

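View pics/dz_top.png

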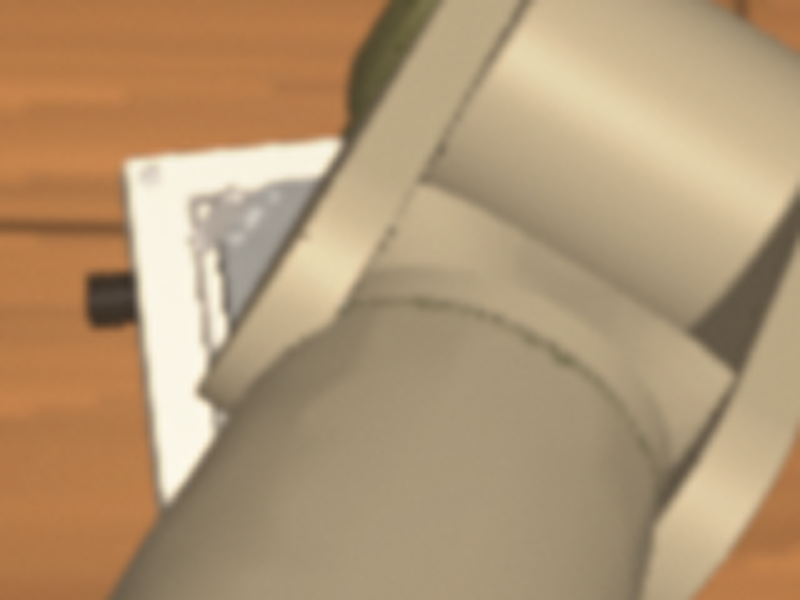

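View pics/dz_scene.png

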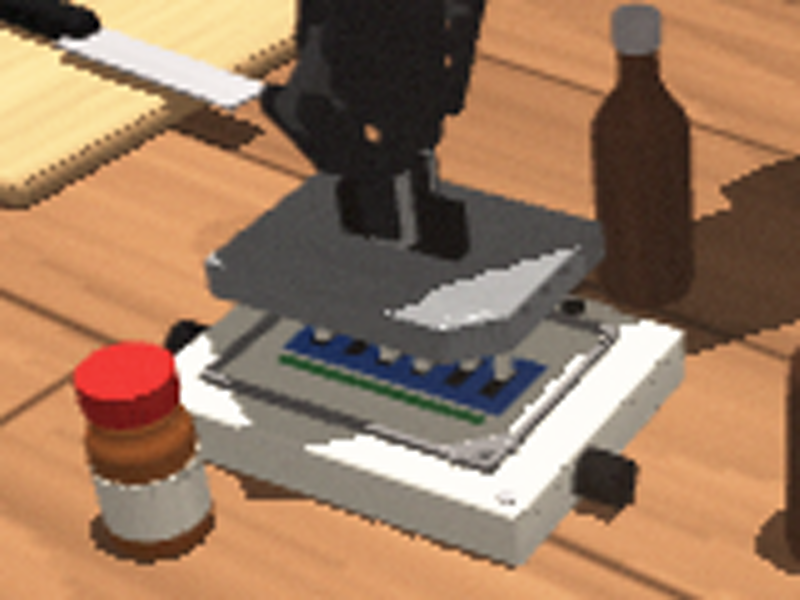

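```bash
python3 - <<'E'
from h import *
gl(-0.1,0,65,.123)
E
```

```text
row [-0.006, -0.005, -0.003] [-0.33, 0.18, 3.23] | pos [ 545.3 -197.1   97.3] ty yaw 0.12 tz [-0.007  0.005 -1.   ] F [ 0.3  0.8 -1.6] w 0.124 t 16.68
local -1.7 3.16
```

Call:
move_arm([
  [-0.006,-0.005,-0.003,-0.33,0.18,1,0],
  [-0.006,-0.005,-0.003,-0.33,0.18,2,0],
  [-0.006,-0.005,-0.003,-0.33,0.18,3,0],
  [-0.006,-0.005,-0.003,-0.33,0.18,3.1,0],
  [-0.006,-0.005,-0.003,-0.33,0.18,3.1,0],
])

```text
time_s: 17.1
eef_pos: [547.0, -199.7, 65.6]
ee_rot: [-0.001, 0.662, 0.749, 0.0]
force: [0.8, 0.4, -0.9]
grip_width: 0.13
```

Call:
move_arm([
  [0,0,0,0,0,0,0],
  [0,0,0,0,0,0,0],
])

```text
time_s: 17.27
eef_pos: [547.1, -199.8, 66.0]
ee_rot: [-0.001, 0.662, 0.749, 0.0]
force: [0.7, 0.0, -1.8]
grip_width: 0.126
```

```bash
python3 - <<'E'
from h import *
gl(-0.1,0,61,.123)
E
```

```text
row [-0.001, -0.001, -0.0] [-0.02, 0.01, 0.5] | pos [ 547.1 -199.8   66. ] ty yaw 0.1229 tz [-0.001  0.001 -1.   ] F [ 0.7  0.  -1.8] w 0.126 t 17.27
local -0.24 0.24
```

Call:
move_arm([
  [0,0,0,0,0,0.25,0],
  [0,0,0,0,0,0.5,0],
  [0,0,0,0,0,0.5,0],
  [0,0,0,0,0,0.5,0],
])

```text
time_s: 17.6
eef_pos: [547.0, -199.8, 60.9]
ee_rot: [-0.001, 0.662, 0.749, 0.0]
force: [-0.8, 0.3, -2.4]
grip_width: 0.122
```

```bash
python3 - <<'E'
from h import *
gl(-0.1,0,53,.123)
for n in ("wrist","scene"):
    c=capture(n);save(c,'e_'+n)
    if n!="wrist":
        q=proj(c,[547,-200,60]).astype(int)
        z=c["frame"][q[1]-50:q[1]+70,q[0]-80:q[0]+80];save({"frame":cv2.resize(z,None,fx=5,fy=5,interpolation=cv2.INTER_CUBIC)},'ez_'+n)
E
```

```text
row [-0.001, -0.001, -0.0] [-0.03, 0.02, 0.79] | pos [ 547.  -199.8   60.9] ty yaw 0.1229 tz [-0.001  0.001 -1.   ] F [-0.8  0.3 -2.4] w 0.122 t 17.6
local -0.34 0.29
```

View pics/e_wrist.png

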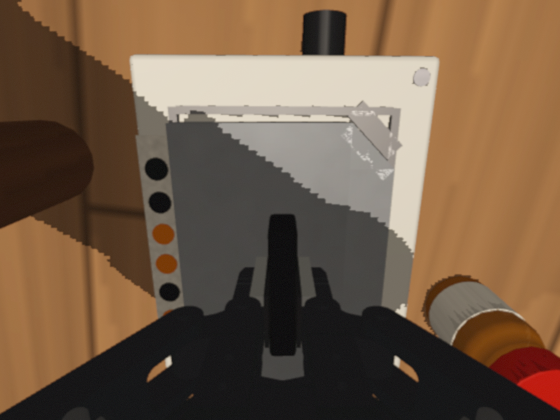

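View pics/ez_scene.png

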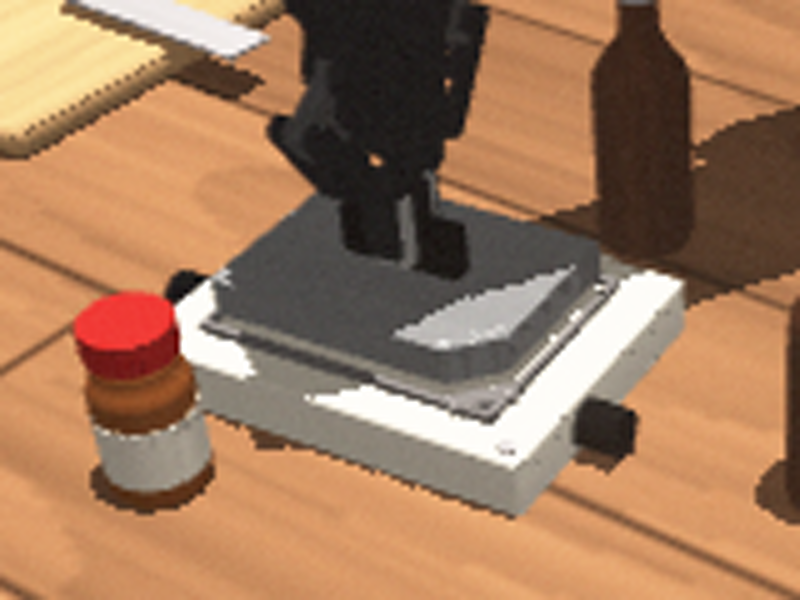

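Call:
move_arm([
  [0,0,0,-0.03,0.02,0.2,0],
  [0,0,0,-0.03,0.02,0.4,0],
  [0,0,0,-0.03,0.02,0.6,0],
  [0,0,0,-0.03,0.02,0.75,0],
  [0,0,0,-0.03,0.02,0.75,0],
])

```text
time_s: 18.12
eef_pos: [547.3, -200.1, 53.4]
ee_rot: [-0.001, 0.662, 0.749, 0.0]
force: [-0.7, 0.6, -0.4]
grip_width: 0.123
```

```bash
python3 - <<'E'
from h import *
gl(-0.1,0,53,.123)
c=capture("wrist");save(c,'f_wrist')
E
```

```text
row [-0.001, -0.001, -0.0] [0.0, -0.0, 0.04] | pos [ 547.3 -200.1   53.4] ty yaw 0.1229 tz [-0.001  0.001 -1.   ] F [-0.7  0.6 -0.4] w 0.123 t 18.12
local -0.09 -0.04
```

View pics/f_wrist.png

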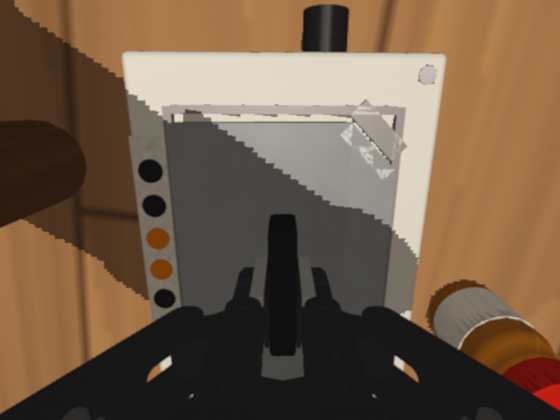

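Call:
move_arm([
  [0,0,0,0,0,0.05,0],
  [0,0,0,0,0,0.05,0],
  [0,0,0,0,0,0,0.2],
  [0,0,0,0,0,0,0.4],
  [0,0,0,0,0,0,0.5],
])

```text
time_s: 18.58
eef_pos: [547.4, -200.1, 53.5]
ee_rot: [-0.001, 0.662, 0.749, 0.0]
force: [-0.5, -0.6, 0.3]
grip_width: 0.473
```

Call:
move_arm([
  [0,0,0,0,0,0,0.5],
  [0,0,0,0,0,-2,0.5],
  [0,0,0,0,0,-5,0.5],
  [0,0,0,0,0,-9,0.5],
  [0,0,0,0,0,-13,0.5],
])

```text
time_s: 19.0
eef_pos: [547.1, -200.0, 184.6]
ee_rot: [-0.001, 0.662, 0.749, -0.0]
force: [0.9, 0.0, 0.7]
grip_width: 0.5
```

Call:
move_arm([
  [0,0,0,0,0,-2,0.5],
  [0,0,0,0,0,-2,0.5],
  [0,0,0,0,0,-2,0.5],
])

```text
time_s: 19.25
eef_pos: [547.4, -200.1, 205.4]
ee_rot: [-0.0, 0.662, 0.749, 0.0]
force: [1.1, 0.1, -0.3]
grip_width: 0.5
```

```bash
python3 - <<'E'
from h import *
gl(-0.1,0,53,.123)
for n in ("wrist","scene"):
    c=capture(n);save(c,'g_'+n)
    if n!="wrist":
        q=proj(c,[547,-200,40]).astype(int)
        z=c["frame"][q[1]-60:q[1]+60,q[0]-80:q[0]+80];save({"frame":cv2.resize(z,None,fx=5,fy=5,interpolation=cv2.INTER_CUBIC)},'gz_'+n)
E
```

```text
row [-0.0, -0.001, -0.0] [-0.0, -0.0, 15.24] | pos [ 547.4 -200.1  205.4] ty yaw 0.1229 tz [-0.     0.001 -1.   ] F [ 1.1  0.1 -0.3] w 0.5 t 19.25
local -0.03 -0.09
```

View pics/g_wrist.png

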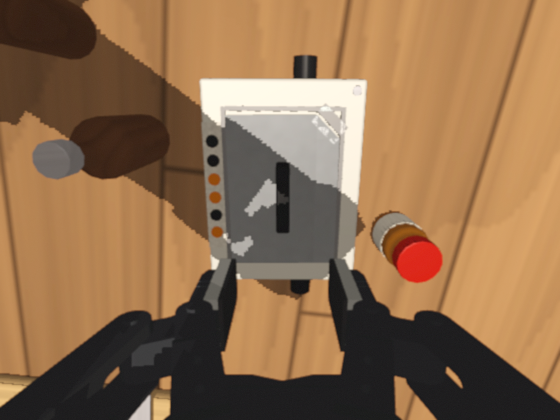

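View pics/gz_scene.png

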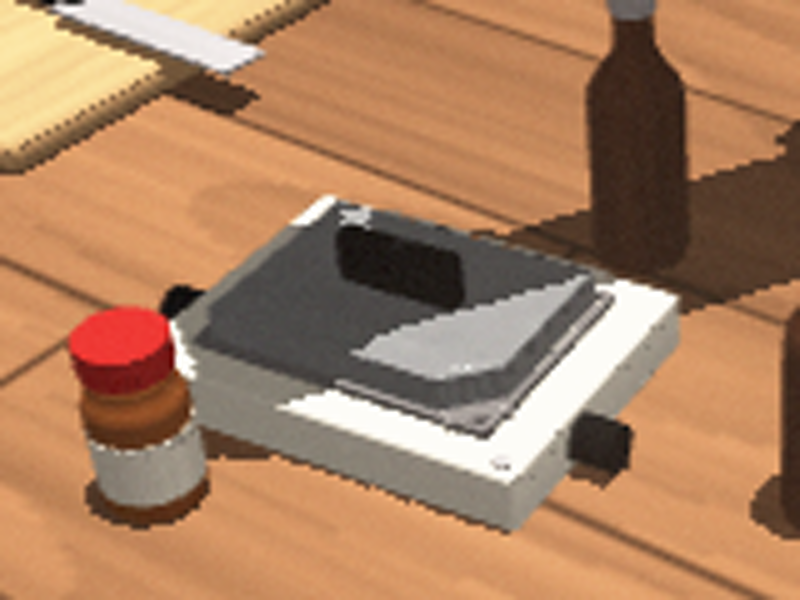

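Call:
move_arm([
  [0,0,0,4,-2,-1,0.5],
  [0,0,0,8,-4,-2,0.5],
  [0,0,0,12,-6,-2,0.5],
  [0,0,0,16,-8,-2,0.5],
  [0,0,0,20,-10,-2,0.5],
])

```text
time_s: 19.77
eef_pos: [430.8, -26.6, 222.9]
ee_rot: [-0.004, 0.663, 0.749, -0.001]
force: [1.2, 0.2, 0.1]
grip_width: 0.504
```

Call:
move_arm([
  [0,0,0,4,-1,0,0.5],
  [0,0,0,8,-2,0,0.5],
  [0,0,0,12,-3,0,0.5],
  [0,0,0,12,-3,0,0.5],
  [0,0,0,12,-3,0,0.5],
])

```text
time_s: 20.18
eef_pos: [385.4, 90.3, 222.8]
ee_rot: [-0.004, 0.661, 0.75, -0.001]
force: [-0.2, 0.7, 0.1]
grip_width: 0.498
```

```bash
python3 - <<'E'
from h import *
c=capture("top");save(c,"top9")
f=c["frame"].astype(int);r,g,b=f[...,0],f[...,1],f[...,2]
m=((abs(r-g)<25)&(abs(g-b)<30)&(r>55)&(r<=205)).astype(np.uint8);m[:165]=0;m[228:]=0;m[:,:330]=0;m[:,415:]=0
ks=[k for k in cv2.findContours(m,cv2.RETR_EXTERNAL,cv2.CHAIN_APPROX_NONE)[0] if cv2.contourArea(k)>800]
for k in ks:
    ap=cv2.approxPolyDP(cv2.convexHull(k),2.5,True)[:,0];print([(p.tolist(),ray(c,p,48)[:2].round(1).tolist()) for p in ap])
print([loc(x,y).round(1).tolist() for x,y in((50,-70),(-50,-70),(-50,70),(30,70),(50,50))])
cv2.imwrite("pics/top9z.png",cv2.resize(cv2.cvtColor(c["frame"],cv2.COLOR_RGB2BGR)[145:245,305:435],None,fx=6,fy=6,interpolation=cv2.INTER_CUBIC))
for n,p,z in (("millL",(266,196),150),): print(ray(c,p,z).round())
E
```

```text
[([406, 165], [605.7, -263.5]), ([412, 218], [499.2, -273.6]), ([344, 224], [484.7, -139.7]), ([333, 172], [588.6, -117.5])]
[[605.4, -263.6], [506.1, -275.4], [489.4, -136.4], [568.9, -126.9], [591.1, -144.4]]
[522.  11. 150.]
```

View pics/top9z.png

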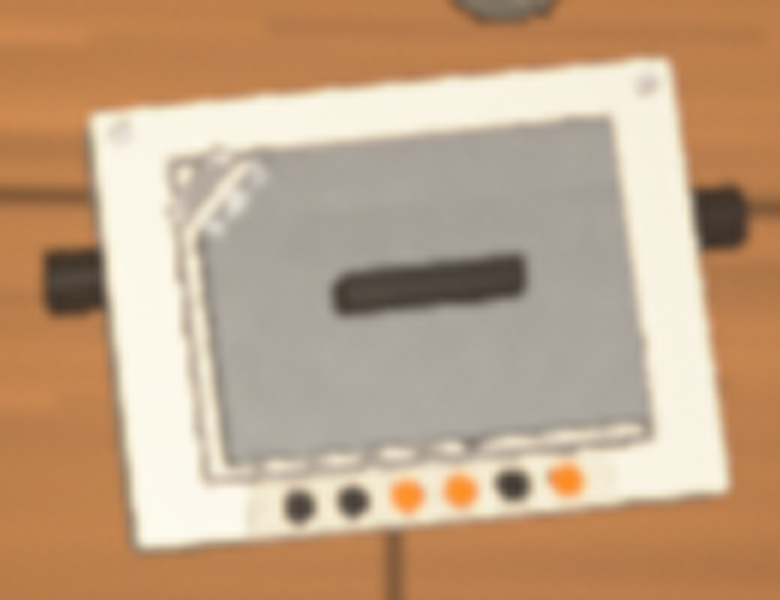

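View pics/top9.png

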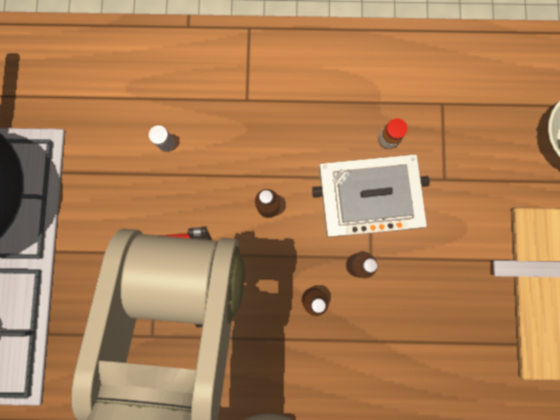

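```bash
python3 - <<'E'
from h import *
c=capture("top")
for (u,v),l in zip(((612,118),(645,422),(230,465),(258,160),(205,240)),((50,-70),(-50,-70),(-50,70),(30,70),(50,50))):
    print(ray(c,(305+u/6,145+v/6),48)[:2].round(1),loc(*l).round(1))
E
```

```text
[ 606.4 -265.6] [ 605.4 -263.6]
[ 504.5 -274.7] [ 506.1 -275.4]
[ 487.6 -138.4] [ 489.4 -136.4]
[ 589.8 -147.5] [ 568.9 -126.9]
[ 562.4 -129.9] [ 591.1 -144.4]
```

```bash
python3 -c "
from rig import job
print(job.finish_job())"
```

```text
the job is handed in; nothing more can be done
None
```

The job is done and handed in at about 20 s, well inside the 72 s limit; the interface gave no verdict.

**Switches:** The dots read black, black, orange, orange, black, orange for switches 1 to 6, so 1, 2 and 5 are off and 3, 4 and 6 are on. I gripped each knob (1+2 and 3+4 in pairs) and pushed it until the force rose to about 8–12 N. They stopped at −5.2 to −5.5 mm (off) and +4.9 to +5.1 mm (on). A wrist picture before covering agreed for all six.

**Cover:** I lifted it by its rib, carried it over the mill and lowered it into the pocket. At release the tool height put the underside at about 30.3 mm, against 30 mm for the pocket floor. The last pictures show it inside the lip, lying parallel to it, with the cut corners matching.

**Last checks:**
- **Corner positions:** The three full corners measured in the top camera were within about 3 mm of the seated position. The two ends of the cut differed by up to about 7 mm, read by eye from the blurred, bevelled edge. That was the one loose reading.
- **Box angle:** The wrist and top cameras disagreed slightly, 0.117 against 0.129 rad. I used 0.123 rad for the placing.
- **Other objects:** The mill, spice jar and salt shaker look unmoved in the last top picture. The arm hid most of the screwdriver there, but nothing touched it as far as I know.

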